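# Sort look-alike cans by weight and press each home

### The job

The three cans look alike, but one is a solid dummy, one a filled cell and one empty: lift them to feel which is which, and put each upright in its bay of the sorting rack - the heaviest next to the pull tab, the middle one in the middle, the lightest in the end without a tab. Push each can down until its seat bottoms out, feeling for the stop and never loading the rack with more than 60 N, then let go. Leave everything else on the desk where it is.

Things in the scene. Friction and masses are not known exactly. Their poses are not given: they have to be found in the camera images.
- rack: grey plastic sorting rack fixed to the desk: a block 62 mm (x) by 200 mm (y), 40 mm tall, with three vertical bores in a row along its y, 70 mm apart, and a small flat pull tab (34 x 30 mm) that sticks out at the top of its +y end only. It can be turned any way round. Origin under its centre, on the desk; z up.
- bay_tab (a point): the bay next to the pull tab, for the solid dummy (heaviest). Centre of its mouth, on the rack's top face. Bore 41 mm wide, mouth bevelled 3 mm, through the 40 mm block; a can enters it and stands on a seat cup (see the cups).
- bay_mid (a point): the middle bay, for the filled cell (middle weight). Centre of its mouth, on the rack's top face. Bore 41 mm wide, mouth bevelled 3 mm, through the 40 mm block; a can enters it and stands on a seat cup (see the cups).
- bay_plain (a point): the bay at the end without a tab, for the empty can (lightest). Centre of its mouth, on the rack's top face. Bore 41 mm wide, mouth bevelled 3 mm, through the 40 mm block; a can enters it and stands on a seat cup (see the cups).
- cup_tab (a joint): the tab-end bay's seat cup, a black disc in the bore: m of downward travel, 0.010 = bottomed; starts at 0 to 0.003. No spring: dry friction (about 9 N) holds it where it is left, so a can set on it must be pushed down. Its hard stop differs by bay (can's underside then 10 to 18 mm above the desk) and shows only as a sharp rise of the pushing force.
- cup_mid (a joint): the middle bay's seat cup, a black disc in the bore: m of downward travel, 0.010 = bottomed; starts at 0 to 0.003. No spring: dry friction (about 9 N) holds it where it is left, so a can set on it must be pushed down. Its hard stop differs by bay (can's underside then 10 to 18 mm above the desk) and shows only as a sharp rise of the pushing force.
- cup_plain (a joint): the plain-end bay's seat cup, a black disc in the bore: m of downward travel, 0.010 = bottomed; starts at 0 to 0.003. No spring: dry friction (about 9 N) holds it where it is left, so a can set on it must be pushed down. Its hard stop differs by bay (can's underside then 10 to 18 mm above the desk) and shows only as a sharp rise of the pushing force.
- can_a_mid (a point): centre (50 mm up) of one of three aluminium cans that look exactly alike: 36 mm across, 100 mm tall, foot bevelled 3 mm, straight wall up to 93 mm, nub on top. Stands on the desk. One is solid (about 0.45 kg), one filled (0.24 kg), one empty (0.08 kg), each within 10 percent; its letter says nothing, only the load on the wrist when lifted does. z is its axis.
- can_b_mid (a point): centre (50 mm up) of one of three aluminium cans that look exactly alike: 36 mm across, 100 mm tall, foot bevelled 3 mm, straight wall up to 93 mm, nub on top. Stands on the desk. One is solid (about 0.45 kg), one filled (0.24 kg), one empty (0.08 kg), each within 10 percent; its letter says nothing, only the load on the wrist when lifted does. z is its axis.
- can_c_mid (a point): centre (50 mm up) of one of three aluminium cans that look exactly alike: 36 mm across, 100 mm tall, foot bevelled 3 mm, straight wall up to 93 mm, nub on top. Stands on the desk. One is solid (about 0.45 kg), one filled (0.24 kg), one empty (0.08 kg), each within 10 percent; its letter says nothing, only the load on the wrist when lifted does. z is its axis.
- flux_jar: bystander: round green-lidded tub, 41 mm across, 29 mm tall. Origin at the centre of its underside. To be left alone.
- block_magnet: bystander: square grey magnet, 27 x 27 x 10 mm. Origin at the centre of its underside. To be left alone.
- wick_reel: bystander: small flat blue reel, 34 mm across, 8 mm thick. Origin at the centre of its underside. To be left alone.
- tape_glass: bystander: roll of pale tape lying flat, 60 mm across, 19 mm high. Origin at the centre of its underside. To be left alone.
- can_a: the same can as point can_a_mid, origin at the centre of its underside
- can_b: the same can as point can_b_mid, origin at the centre of its underside
- can_c: the same can as point can_c_mid, origin at the centre of its underside
Mind the look-alikes: they are no part of the job. Leave any orange look-alike of the can_c alone.

How it is judged:
By the outcome, as a careful person would: the job done as asked, in the order asked, and still so for the second after the job is handed in, with the robot touching nothing.
It also fails if it takes over 72 s, if anything falls off the work surface, if the arm or the gripper's body presses on something with over 40 N, if the wrist force passes 120 N, or if a joint passes its speed limit or range.

### The arm

A 6-joint arm with a two-finger parallel gripper is mounted at the origin on a cart in front of the work surface, level with it; the furniture and walls round the work are solid. World frame = base frame: x ahead of the robot, y to its left, z up, the work surface at z = 0. Lengths are in m, angles in degrees, forces in N, time in s.
With the tool pointing down it reaches from about 0.35 to 0.875 m from the base axis. Payload 4.2 kg.
Tool frame: the origin (TCP) lies on the centre line of the jaws, within the pads' length; the fingertips stand tip_reach ahead of it and the grasp point (between the pads) is the TCP (tip_reach is the distance from the TCP to the fingertips, in m); z points along the fingers, y is the line along which they close (so a half turn about z gives the same grasp; the last joint's range is limited). The gripper opens to 87 mm and grips with 3 to 60 N. Pads are 19 mm wide; open, the fingers measure 117 mm over their backs; the gripper's body (75 mm by 190 mm) begins 51 mm behind the grasp point.
Start: joints at [-53.193, 22.042, 0.453, 0, -68.411, -14.817], TCP at [0.234, -0.58, 0.242] pointing down, gripper open.
Joint ranges: [-179.83, 179.83], [-69.29, 118.12], [-61.27, 80.66], [-181.25, 117.63], [-171.15, -9.14], [-177.46, 177.46]. Speed limits (degrees/s): [159.86, 159.86, 180, 180, 180, 180].

### API

Orientations are given as a 3x3 rotation matrix whose columns are the frame's x, y, z axes.
In Python, from station import sense, capture, finish_job, tip_reach gives the robot as it stands.
- The arm moves only by the tool arm_command, never from a script. Its argument "deltas" is a list of rows, each a list of 7 numbers: the turn, a rotation vector about the tool's x, y, z in rad, then the shift along the tool's x, y, z in cm, then the closure, from -1 (fully open) to 1 (shut), so that 0 is half open. In form: [[rx, ry, rz, dx, dy, dz, hand], ...]. A call has 1 to 8 rows; each row is the pose to reach, as a shift and turn from the pose commanded when the call began, along the tool's axes at that moment; what a row does not reach only later rows make up. A row lasts 1/12 s, in which the tool goes at most 41.7 mm and 7.16 degrees, less where a joint would pass 70% of its speed; a pose out of reach is approached as far as the arm can. A call with a gripper value outside its range is refused whole. The fingers move at their own pace and stop on an object; the grip force is fixed at half the most. Time passes only in rows, so rows that repeat a pose let the fingers close. It gives the time, the measured TCP pose, the force, the opening and the grip force at its end, in the units of the state.
- sense(): the state, without advancing time (a new reading comes with each control period).
- capture(name): name is "side" or "top"; returns a dict with "pixels" (384x512x3 uint8, blue, green, red), "fovy" (degrees; the focal length in pixels is half the picture's height over the tangent of half this angle, whatever the lens; pixels are square), "cx", "cy" (the principal point, pixels), "rvec" (rotation vector, rad) and "tvec" (3), from world to camera coordinates, as OpenCV has them. Camera axes: x right, y down, z forward; pixel columns grow to the right and rows downward; lengths in m; the calibration is good to about 2 mm. A picture is of the moment at which its call begins. There is no depth.
- finish_job(): hands the job in; it is judged then, once.
The state is a dict: "time_s": time; "joints": joint angles; "joint_velocities": joint speeds; "effort": joint torques, N m; "tcp_pos": TCP position; "ee_rot": TCP orientation; "wrist_force": force on the tool from outside, world axes, zero at the start; "moment": the same for the moment, N m; "gripper_width": opening from 0.0 (shut) to 1.0 (fully open); "gripper_force": force on a finger pad.
Only numpy, scipy, OpenCV 4.12 (cv2) and the standard library are available. Lean on these libraries where they do the work, as an engineer would, in place of code of your own. Each camera call takes 0.05 s, during which the arm holds its last target. There are 200 camera calls.

## Working session

There is one attempt and no reset: what is moved stays moved. The work goes in short steps, Python scripts to look and compute and a tool call to move; the robot and the scene stay as the last step left them, time stands still between calls to the robot, and variables do not carry over. Pictures are saved under pics/ and viewed, at most 10 in all, crops included, and the job is handed in when it is done.

Besides the shell and the picture viewer there is one more tool, called by a JSON object that holds its "api" and its "payload". arm_command: Moves the arm, as the interface text tells. Its arguments: {"type":"object","properties":{"deltas":{"type":"array"}},"required":["deltas"]}

```bash
mkdir -p pics; ls
python3 - <<'E'
from station import sense,capture,tip_reach
import cv2
s=sense();print(s,tip_reach)
for n in("side","top"):
    c=capture(n);cv2.imwrite(f"pics/{n}0.png",c["pixels"]);print(n,c["fovy"],c["cx"],c["cy"],c["rvec"],c["tvec"])
E
```

```text
pics
{'time_s': 0.0, 'joints': array([-5.31945326e+01,  2.20905221e+01,  3.78316359e-01, -2.80724537e-02,
       -6.84119076e+01, -1.48187010e+01]), 'joint_velocities': array([-0.00362338,  0.0538667 ,  0.07482985, -0.01506119,  0.06960095,
       -0.04848597]), 'effort': array([-9.04828630e-04, -3.90665317e+01,  1.87404084e+01,  4.22004998e+00,
        1.08612169e-02, -2.06159457e-04]), 'tcp_pos': array([ 0.23381328, -0.5789973 ,  0.24045447]), 'ee_rot': array([[-9.27337961e-01, -3.74223777e-01, -9.32958654e-04],
       [-3.74224923e-01,  9.27335796e-01,  2.00731704e-03],
       [ 1.13980191e-04,  2.21059767e-03, -9.99997550e-01]]), 'wrist_force': array([-0.07357022,  0.27108975, -1.20416209]), 'moment': array([-0.01761424, -0.01475114,  0.01909502]), 'gripper_force': 0.0, 'gripper_width': 1.001417851590599} 0.019
side 42.97476068710947 252.75683001128783 192.17790595654066 [ 0.60406136 -2.39189105  1.4444977 ] [0.32257651 0.2383923  0.64518962]
top 44.32024091581775 248.48771447143463 189.81361732781838 [ 2.15403122 -2.1557148   0.10570721] [-0.1873532   0.51068439  0.91342504]
```

View pics/side0.png

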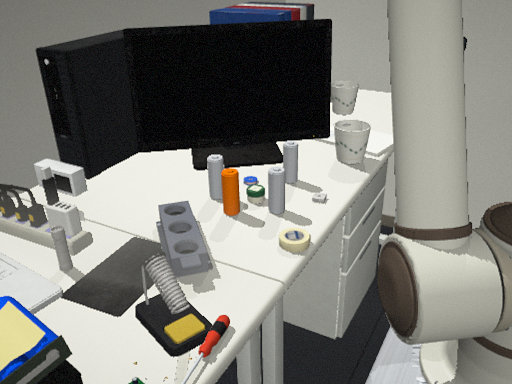

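View pics/top0.png

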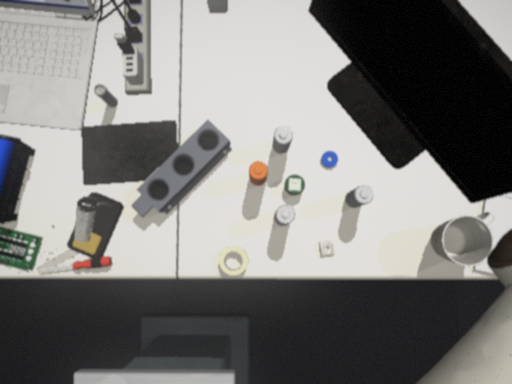

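```bash
cat > h.py <<'E'
import cv2,numpy as np
from station import sense,capture
def cam(c):
    f=192/np.tan(np.radians(c["fovy"]/2)); K=np.array([[f,0,c["cx"]],[0,f,c["cy"]],[0,0,1]])
    return K,np.array(c["rvec"],float),np.array(c["tvec"],float)
def ray(c,p,z):
    K,r,t=cam(c);R=cv2.Rodrigues(r)[0];d=R.T@np.linalg.inv(K)@[p[0],p[1],1];o=-R.T@t
    return o+d*(z-o[2])/d[2]
def proj(c,X):
    K,r,t=cam(c);return cv2.projectPoints(np.array(X,float).reshape(-1,1,3),r,t,K,None)[0].reshape(-1,2)
def tri(c1,p1,c2,p2):
    P=[]
    for c in(c1,c2):
        K,r,t=cam(c);P.append(K@np.c_[cv2.Rodrigues(r)[0],t])
    X=cv2.triangulatePoints(P[0],P[1],np.array(p1,float),np.array(p2,float))[:,0];return X[:3]/X[3]
E
python3 - <<'E'
from h import *
t=capture("top");s=capture("side")
a=cv2.resize(t["pixels"][110:275,125:385],None,fx=3,fy=3,interpolation=cv2.INTER_CUBIC)
b=cv2.resize(s["pixels"][130:290,150:335],None,fx=3.7,fy=3.7,interpolation=cv2.INTER_CUBIC)
cv2.imwrite("pics/t1.png",a);cv2.imwrite("pics/s1.png",b)
for p in[(283,131),(363,191),(286,211),(258,170)]:print(p,ray(t,p,.1))
E
```

```text
(283, 131) [ 0.61261405 -0.25333676  0.1       ]
(363, 191) [ 0.49968414 -0.39898189  0.1       ]
(286, 211) [ 0.46309043 -0.25759669  0.1       ]
(258, 170) [ 0.53910523 -0.20652832  0.1       ]
```

View pics/t1.png

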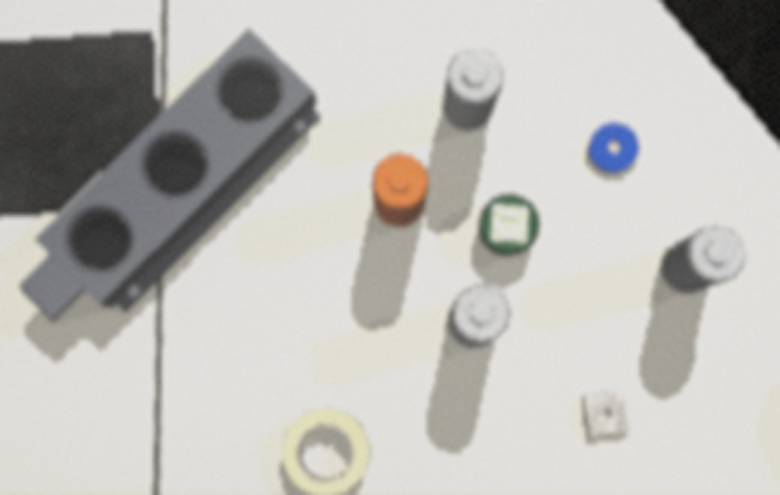

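View pics/s1.png

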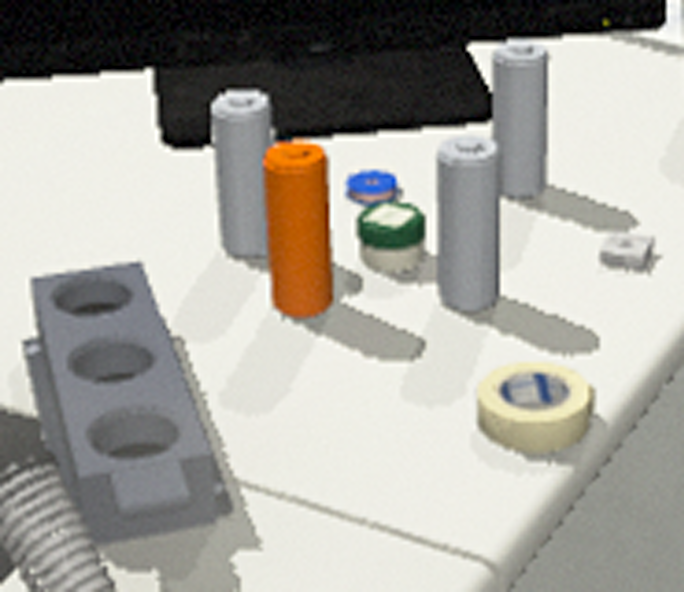

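Run:
```python
from h import *
t=capture("top");s=capture("side")
cr=lambda p,k,o:((p[0]+.5)/k+o[0]-.5,(p[1]+.5)/k+o[1]-.5)
T=lambda *p:cr(p,3,(125,110)); S=lambda *p:cr(p,3.7,(150,130))
for n,a,b in[("far",T(477,75),S(242,98)),("right",T(721,250),S(522,48)),("near",T(482,312),S(469,147)),
 ("plain",T(250,90),S(92,297)),("mid",T(176,163),S(113,361)),("tab",T(99,238),S(133,437))]:
    X=tri(t,a,s,b);print(n,X.round(4),"resid",(proj(t,X)[0]-a).round(2),(proj(s,X)[0]-b).round(2),"rays",ray(t,a,X[2]).round(4)[:2])
# refine: dark blobs in top
g=cv2.cvtColor(t["pixels"],cv2.COLOR_BGR2GRAY)
g3=cv2.resize(g[110:275,125:385],None,fx=3,fy=3,interpolation=cv2.INTER_CUBIC)
for p in[(250,90),(176,163),(99,238)]:
    m=np.zeros_like(g3);cv2.circle(m,p,42,255,-1)
    b=((g3<72)&(m>0)).astype(np.uint8)
    cs=cv2.findContours(b,0,1)[0];c=max(cs,key=cv2.contourArea);e=cv2.fitEllipse(cv2.convexHull(c))
    q=T(*e[0]);print(p,e,"z=.04:",ray(t,q,.04).round(4))
print(g3[163,120:235:4],g3[238,50:150:4])
```

```text
far [ 0.6049 -0.2552  0.0988] resid [0.31 0.53] [-0.48 -0.06] rays [ 0.6059 -0.2546]
right [ 0.4944 -0.4044  0.0959] resid [0.52 1.1 ] [-0.91 -0.01] rays [ 0.4964 -0.4035]
near [ 0.4569 -0.2573  0.0961] resid [0.41 0.83] [-0.78 -0.02] rays [ 0.4585 -0.2566]
plain [ 0.6098 -0.1073  0.0376] resid [0.25 0.4 ] [-0.44 -0.07] rays [ 0.6106 -0.1068]
mid [ 0.5601 -0.0588  0.0372] resid [0.4  0.64] [-0.73 -0.12] rays [ 0.5614 -0.058 ]
tab [ 0.5104 -0.0083  0.0362] resid [0.33 0.54] [-0.65 -0.1 ] rays [ 0.5115 -0.0076]
(250, 90) ((249.1386260986328, 91.42027282714844), (51.90166091918945, 54.11471939086914), 87.07034301757812) z=.04: [ 0.6091 -0.1065  0.04  ]
(176, 163) ((174.79354858398438, 164.33799743652344), (57.02442169189453, 58.04744338989258), 112.00344848632812) z=.04: [ 0.5601 -0.0577  0.04  ]
(99, 238) ((99.72160339355469, 238.13795471191406), (57.64659118652344, 58.448997497558594), 147.3699188232422) z=.04: [ 0.511  -0.0089  0.04  ]
[120 122 121 121 119 108  82  61  54  51  53  55  52  57  56  56  55  55
  57  50  53  65  99 122 127 125 126 127 130] [121 121 121 117 100  74  59  54  54  54  55  59  53  54  57  56  56  53
  54  54  79 108 123 125 124]
```

Silver cans' nub pixels in the top view are far (284,135), right (365,193) and near (286,214). These are the three cans. The orange one at (258,171) is the look-alike and stays. The tab end of the rack is lower-left, at (145,207).

```bash
cat >> h.py <<'E'
from scipy.spatial.transform import Rotation as Ro
RT=np.array([[-.7071,.7071,0],[.7071,.7071,0],[0,0,-1]]).T.T
RT=np.c_[[-.7071,.7071,0],[.7071,.7071,0],[0,0,-1]]
def go(x,y,z):
    s=sense();R=s["ee_rot"];d=R.T@(np.array([x,y,z])-s["tcp_pos"])*100
    print("t",round(s["time_s"],2),"pos",s["tcp_pos"].round(4),"F",s["wrist_force"].round(2),"M",s["moment"].round(3),"w",round(s["gripper_width"],3),"gf",round(s["gripper_force"],1))
    print("rot",Ro.from_matrix(R.T@RT).as_rotvec().round(3),"cm",d.round(2))
E
python3 -c "
from h import *
go(.4955,-.404,.22)"
```

```text
t 0.3 pos [ 0.234  -0.5793  0.2412] F [-0.44 -0.47 -0.23] M [-0.02  -0.023  0.02 ] w 1.002 gf 0.0
rot [ 1.000e-03 -0.000e+00  1.169e+00] cm [-30.82   6.47   2.12]
```

{"api": "arm_command", "payload": {"deltas": [[0,0,1.0,-30.8,6.5,1.5,-1],[0,0,1.0,-30.8,6.5,1.5,-1],[0,0,1.0,-30.8,6.5,1.5,-1],[0,0,1.0,-30.8,6.5,1.5,-1],[0,0,1.0,-30.8,6.5,1.5,-1],[0,0,1.0,-30.8,6.5,1.5,-1],[0,0,1.0,-30.8,6.5,1.5,-1],[0,0,1.0,-30.8,6.5,1.5,-1]]}}

```text
time_s: 0.97
tcp_pos: [0.4971, -0.4022, 0.2265]
ee_rot: [[-0.835, 0.551, 0.0], [0.551, 0.835, -0.0], [-0.0, 0.0, -1.0]]
wrist_force: [1.0, 0.1, -0.6]
gripper_width: 1.001
gripper_force: 0.0
```

```bash
python3 -c "
from h import *
go(.4955,-.404,.15)"
```

```text
t 0.97 pos [ 0.4971 -0.4022  0.2265] F [ 1.    0.11 -0.61] M [-0.188 -0.105  0.013] w 1.001 gf 0.0
rot [0.    0.    0.202] cm [ 0.04 -0.24  7.65]
```

{"api": "arm_command", "payload": {"deltas": [[0,0,0.1,0,-0.1,4,-1],[0,0,0.2,0,-0.2,8,-1],[0,0,0.2,0,-0.2,11.5,-1],[0,0,0.2,0,-0.2,14.5,-1],[0,0,0.2,0,-0.2,15.5,-1],[0,0,0.2,0,-0.2,15.5,-1],[0,0,0.2,0,-0.2,15.5,-1],[0,0,0.2,0,-0.2,15.5,-1]]}}

```text
time_s: 1.63
tcp_pos: [0.4957, -0.4066, 0.074]
ee_rot: [[-0.713, 0.702, 0.004], [0.702, 0.713, -0.003], [-0.004, 0.001, -1.0]]
wrist_force: [-0.1, -0.4, 0.1]
gripper_width: 0.999
gripper_force: 0.0
```

```bash
python3 -c "
from h import *
go(.4955,-.404,.072)
s=capture('side');t=capture('top')
a=cv2.resize(s['pixels'][90:250,210:370],None,fx=3.7,fy=3.7);cv2.imwrite('pics/a.png',a)
for i in range(4):
  capture('top');print(sense()['wrist_force'])
"
```

```text
t 1.63 pos [ 0.4957 -0.4066  0.074 ] F [-0.11 -0.4   0.1 ] M [-0.091 -0.001  0.018] w 0.999 gf 0.0
rot [0.001 0.004 0.008] cm [0.2  0.17 0.2 ]
[-0.26232143  0.95207166 -0.1020196 ]
[-0.50360456  0.0423572  -0.39173601]
[ 1.08861729  0.34631628 -0.18474677]
[ 0.44661311  0.15288788 -0.88518351]
```

View pics/a.png

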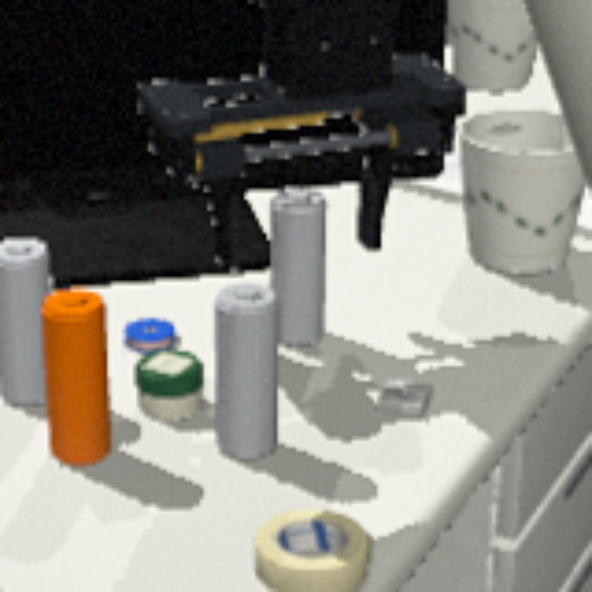

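The right can (crop 299,265) stands between the open fingers, well clear of the mug and its neighbours. I'll close, then lift.

{"api": "arm_command", "payload": {"deltas": [[0,0,0.01,0.2,0.1,0.1,-1],[0,0,0.01,0.2,0.1,0.1,1],[0,0,0.01,0.2,0.1,0.1,1],[0,0,0.01,0.2,0.1,0.1,1],[0,0,0.01,0.2,0.1,0.1,1],[0,0,0.01,0.2,0.1,0.1,1],[0,0,0.01,0.2,0.1,0.1,1],[0,0,0.01,0.2,0.1,0.1,1]]}}

```text
time_s: 2.6
tcp_pos: [0.4935, -0.4035, 0.0705]
ee_rot: [[-0.705, 0.709, -0.0], [0.709, 0.705, 0.0], [0.0, -0.0, -1.0]]
wrist_force: [-0.4, -0.6, -0.1]
gripper_width: 0.556
gripper_force: 0.0
```

```bash
python3 -c "
from h import *
go(.4955,-.404,.072)
"
```

```text
t 2.6 pos [ 0.4935 -0.4035  0.0705] F [-0.37 -0.62 -0.12] M [-0.077 -0.013  0.017] w 0.556 gf 0.0
rot [-0.    -0.    -0.003] cm [-0.18  0.11 -0.15]
```

{"api": "arm_command", "payload": {"deltas": [[0,0,0,-0.1,0.1,0,1],[0,0,0,-0.1,0.1,0,1],[0,0,0,-0.1,0.1,0,1],[0,0,0,-0.1,0.1,0,1],[0,0,0,-0.1,0.1,0,1],[0,0,0,-0.1,0.1,0,1],[0,0,0,-0.1,0.1,-0.5,1],[0,0,0,-0.1,0.1,-1,1]]}}

```text
time_s: 3.27
tcp_pos: [0.4945, -0.4033, 0.0804]
ee_rot: [[-0.705, 0.709, -0.001], [0.709, 0.705, 0.001], [0.001, -0.0, -1.0]]
wrist_force: [0.3, -0.1, -1.2]
gripper_width: 0.406
gripper_force: 30.0
```

{"api": "arm_command", "payload": {"deltas": [[0,0,0,0,0,-3,1],[0,0,0,0,0,-6,1],[0,0,0,0,0,-9,1],[0,0,0,0,0,-10.5,1],[0,0,0,0,0,-10.5,1],[0,0,0,0,0,-10.5,1],[0,0,0,0,0,-10.5,1],[0,0,0,0,0,-10.5,1]]}}

```text
time_s: 3.93
tcp_pos: [0.494, -0.4029, 0.1837]
ee_rot: [[-0.705, 0.709, -0.003], [0.709, 0.705, 0.002], [0.004, -0.001, -1.0]]
wrist_force: [-0.1, 0.5, -1.6]
gripper_width: 0.402
gripper_force: 30.0
```

```bash
python3 -c "
from h import *
for i in range(6):
  capture('top');print(sense()['wrist_force'].round(2),sense()['moment'].round(3))
go(.5601,-.058,.19)
"
```

```text
[ 0.48 -0.48 -1.57] [-0.115 -0.054 -0.033]
[ 0.11 -0.14 -1.42] [-0.033 -0.028 -0.028]
[-0.11  0.24 -0.89] [-0.087 -0.014 -0.028]
[-0.53 -0.18 -0.62] [-0.133 -0.058  0.014]
[ 0.03 -0.24 -1.03] [-0.067 -0.047 -0.006]
[ 0.81  0.1  -1.35] [-0.033 -0.057  0.01 ]
t 4.23 pos [ 0.4948 -0.4034  0.1849] F [ 0.81  0.1  -1.35] M [-0.033 -0.057  0.01 ] w 0.409 gf 30.0
rot [-0.    -0.001 -0.003] cm [19.88 28.99 -0.5 ]
```

Right can: load is about 0.85 N over the baseline, roughly 0.085 kg. It's the empty one, so it goes to the plain bay.

{"api": "arm_command", "payload": {"deltas": [[0,0,0,1.6,3.6,-1,1],[0,0,0,3.2,7.2,-1.5,1],[0,0,0,4.8,10.9,-1.5,1],[0,0,0,6.4,14.5,-1.5,1],[0,0,0,8,18.1,-1.5,1],[0,0,0,9.6,21.8,-1.5,1],[0,0,0,11.2,25.4,-1.5,1],[0,0,0,12.8,29,-1.5,1]]}}

```text
time_s: 4.9
tcp_pos: [0.6107, -0.1063, 0.2006]
ee_rot: [[-0.705, 0.709, 0.0], [0.709, 0.705, -0.0], [-0.0, 0.0, -1.0]]
wrist_force: [1.2, -0.2, -0.4]
gripper_width: 0.402
gripper_force: 30.0
```

```bash
python3 -c "
from h import *
capture('top');capture('top');capture('top')
go(.6097,-.1075,.125)
"
```

```text
t 5.05 pos [ 0.6112 -0.1054  0.2002] F [-0.   -0.07 -1.34] M [-0.123  0.038 -0.015] w 0.405 gf 30.0
rot [ 0.    -0.     0.002] cm [-0.05 -0.26  7.52]
```

{"api": "arm_command", "payload": {"deltas": [[0,0,0,0,-0.2,2.5,1],[0,0,0,0,-0.2,5,1],[0,0,0,0,-0.2,6.5,1],[0,0,0,0,-0.2,7.3,1],[0,0,0,0,-0.2,7.5,1],[0,0,0,0,-0.2,7.5,1],[0,0,0,0,-0.2,7.5,1],[0,0,0,0,-0.2,7.5,1]]}}

```text
time_s: 5.72
tcp_pos: [0.6097, -0.1099, 0.127]
ee_rot: [[-0.705, 0.709, 0.003], [0.709, 0.705, -0.0], [-0.002, 0.002, -1.0]]
wrist_force: [-0.3, 0.7, -0.5]
gripper_width: 0.403
gripper_force: 30.0
```

```bash
python3 -c "
from h import *
s=capture('side');t=capture('top')
a=cv2.resize(s['pixels'][110:290,140:260],None,fx=3.3,fy=3.3,interpolation=2);b=cv2.resize(t['pixels'][90:240,110:280],None,fx=2.3,fy=2.3,interpolation=2)
o=np.zeros((600,800,3),np.uint8);o[:a.shape[0],:a.shape[1]]=a;o[:b.shape[0],400:400+b.shape[1]]=b[:,:400];cv2.imwrite('pics/b.png',o)
go(.6097,-.1075,.125)
"
```

```text
t 5.82 pos [ 0.6094 -0.1097  0.1268] F [-0.24 -0.42 -0.03] M [-0.026 -0.07   0.031] w 0.407 gf 30.0
rot [ 0.002  0.002 -0.003] cm [0.14 0.18 0.18]
```

View pics/b.png

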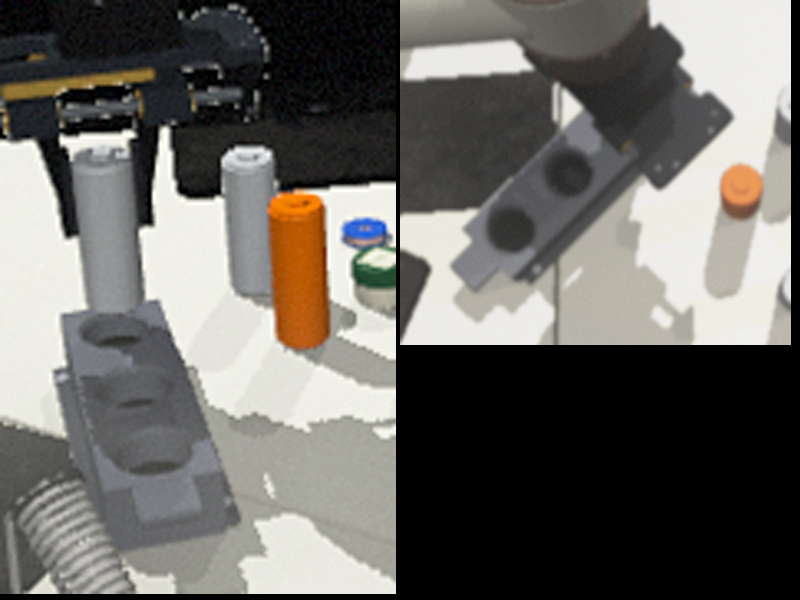

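The can's foot (side crop 115,308) sits right above the plain bore (115,331), as it should at this height.

{"api": "arm_command", "payload": {"deltas": [[0,0,0,0.1,0.1,0.4,1],[0,0,0,0.1,0.1,0.8,1],[0,0,0,0.1,0.1,1.2,1],[0,0,0,0.1,0.1,1.6,1],[0,0,0,0.1,0.1,2,1],[0,0,0,0.1,0.1,2,1],[0,0,0,0.1,0.1,2,1],[0,0,0,0.1,0.1,2,1]]}}

```text
time_s: 6.48
tcp_pos: [0.6088, -0.1082, 0.1055]
ee_rot: [[-0.705, 0.709, -0.0], [0.709, 0.705, -0.0], [0.0, -0.0, -1.0]]
wrist_force: [0.3, 0.9, 0.2]
gripper_width: 0.403
gripper_force: 30.0
```

```bash
python3 -c "
from h import *
go(.6097,-.1075,.1)
"
```

```text
t 6.48 pos [ 0.6088 -0.1082  0.1055] F [0.32 0.94 0.16] M [-0.116  0.004 -0.009] w 0.403 gf 30.0
rot [-0.    -0.    -0.003] cm [-0.01  0.11  0.55]
```

{"api": "arm_command", "payload": {"deltas": [[0,0,0,0,0.1,0.3,1],[0,0,0,0,0.1,0.6,1],[0,0,0,0,0.1,0.8,1],[0,0,0,0,0.1,0.9,1],[0,0,0,0,0.1,1,1],[0,0,0,0,0.1,1.1,1]]}}

```text
time_s: 6.98
tcp_pos: [0.6096, -0.1076, 0.0949]
ee_rot: [[-0.705, 0.709, -0.0], [0.709, 0.705, -0.0], [-0.0, -0.0, -1.0]]
wrist_force: [-1.5, 0.8, 5.4]
gripper_width: 0.406
gripper_force: 30.0
```

{"api": "arm_command", "payload": {"deltas": [[0,0,0,0,0,0.1,1],[0,0,0,0,0,0.2,1],[0,0,0,0,0,0.3,1],[0,0,0,0,0,0.3,1]]}}

```text
time_s: 7.32
tcp_pos: [0.6096, -0.1076, 0.0933]
ee_rot: [[-0.706, 0.709, 0.0], [0.709, 0.706, -0.001], [-0.001, -0.0, -1.0]]
wrist_force: [-3.0, 0.1, 6.1]
gripper_width: 0.409
gripper_force: 30.0
```

{"api": "arm_command", "payload": {"deltas": [[0,0,0,0,0,0.1,1],[0,0,0,0,0,0.2,1],[0,0,0,0,0,0.2,1]]}}

```text
time_s: 7.57
tcp_pos: [0.6096, -0.1076, 0.0914]
ee_rot: [[-0.706, 0.709, 0.001], [0.709, 0.706, -0.001], [-0.001, 0.0, -1.0]]
wrist_force: [-3.0, 0.5, 6.3]
gripper_width: 0.405
gripper_force: 30.0
```

{"api": "arm_command", "payload": {"deltas": [[0,0,0,0,0,0.1,1],[0,0,0,0,0,0.2,1],[0,0,0,0,0,0.2,1]]}}

```text
time_s: 7.82
tcp_pos: [0.6096, -0.1076, 0.0894]
ee_rot: [[-0.706, 0.709, 0.001], [0.709, 0.706, -0.001], [-0.001, -0.0, -1.0]]
wrist_force: [-2.8, 0.9, 6.8]
gripper_width: 0.407
gripper_force: 30.0
```

{"api": "arm_command", "payload": {"deltas": [[0,0,0,0,0,0.1,1],[0,0,0,0,0,0.1,1]]}}

```text
time_s: 7.98
tcp_pos: [0.6096, -0.1076, 0.0884]
ee_rot: [[-0.706, 0.709, 0.001], [0.709, 0.706, -0.001], [-0.001, 0.0, -1.0]]
wrist_force: [-2.9, 1.8, 7.3]
gripper_width: 0.409
gripper_force: 30.0
```

{"api": "arm_command", "payload": {"deltas": [[0,0,0,0,0,0.1,1],[0,0,0,0,0,0.1,1]]}}

```text
time_s: 8.15
tcp_pos: [0.6097, -0.1076, 0.0874]
ee_rot: [[-0.706, 0.709, 0.001], [0.709, 0.706, -0.001], [-0.001, 0.0, -1.0]]
wrist_force: [-3.0, 0.3, 7.7]
gripper_width: 0.405
gripper_force: 30.0
```

{"api": "arm_command", "payload": {"deltas": [[0,0,0,0,0,0.1,1],[0,0,0,0,0,0.1,1]]}}

```text
time_s: 8.32
tcp_pos: [0.6097, -0.1076, 0.0864]
ee_rot: [[-0.706, 0.709, 0.001], [0.709, 0.706, -0.001], [-0.001, 0.0, -1.0]]
wrist_force: [-1.7, 0.8, 6.8]
gripper_width: 0.407
gripper_force: 30.0
```

{"api": "arm_command", "payload": {"deltas": [[0,0,0,0,0,0.1,1],[0,0,0,0,0,0.1,1]]}}

```text
time_s: 8.48
tcp_pos: [0.6097, -0.1076, 0.0861]
ee_rot: [[-0.706, 0.708, 0.001], [0.708, 0.706, -0.001], [-0.001, -0.0, -1.0]]
wrist_force: [-4.5, 1.7, 11.1]
gripper_width: 0.403
gripper_force: 30.0
```

{"api": "arm_command", "payload": {"deltas": [[0,0,0,0,0,0.1,1],[0,0,0,0,0,0.1,1]]}}

```text
time_s: 8.65
tcp_pos: [0.6099, -0.1077, 0.0861]
ee_rot: [[-0.706, 0.708, 0.001], [0.708, 0.706, -0.001], [-0.002, 0.0, -1.0]]
wrist_force: [-5.4, 1.8, 15.0]
gripper_width: 0.41
gripper_force: 30.0
```

{"api": "arm_command", "payload": {"deltas": [[0,0,0,0,0,0.1,1],[0,0,0,0,0,0.1,1]]}}

```text
time_s: 8.82
tcp_pos: [0.61, -0.1077, 0.086]
ee_rot: [[-0.706, 0.708, 0.002], [0.708, 0.706, -0.001], [-0.002, 0.0, -1.0]]
wrist_force: [-7.2, 2.1, 17.8]
gripper_width: 0.403
gripper_force: 30.0
```

Stop found: the TCP stalls at z = 0.086 while the force climbs. I'll push slightly more, relieve the preload, release and rise.

{"api": "arm_command", "payload": {"deltas": [[0,0,0,0,0,0.1,1],[0,0,0,0,0,0.15,1],[0,0,0,0,0,-0.2,1],[0,0,0,0,0,-0.3,-1],[0,0,0,0,0,-0.3,-1],[0,0,0,0,0,-0.3,-1],[0,0,0,0,0,-0.3,-1],[0,0,0,0,0,-0.3,-1]]}}

```text
time_s: 9.48
tcp_pos: [0.6093, -0.1075, 0.0838]
ee_rot: [[-0.705, 0.709, -0.001], [0.709, 0.705, -0.0], [0.001, -0.001, -1.0]]
wrist_force: [0.2, 0.2, -0.5]
gripper_width: 0.697
gripper_force: 0.0
```

```bash
python3 -c "
from h import *
go(.4577,-.257,.19)
"
```

```text
t 9.48 pos [ 0.6093 -0.1075  0.0838] F [ 0.22  0.24 -0.48] M [-0.059  0.009 -0.012] w 0.697 gf 0.0
rot [-0.001 -0.001 -0.003] cm [  0.1 -21.3 -10.6]
```

{"api": "arm_command", "payload": {"deltas": [[0,0,0,0,0,-4,-1],[0,0,0,0,0,-8,-1],[0,0,0,0,-0.5,-10.5,-1],[0,0,0,0,-4.5,-10.5,-1],[0,0,0,0.1,-8.5,-10.5,-1],[0,0,0,0.1,-12.5,-10.5,-1],[0,0,0,0.1,-16.5,-10.5,-1],[0,0,0,0.1,-20,-10.5,-1]]}}

```text
time_s: 10.15
tcp_pos: [0.465, -0.2489, 0.1893]
ee_rot: [[-0.705, 0.709, -0.001], [0.709, 0.705, 0.0], [0.001, -0.0, -1.0]]
wrist_force: [0.2, -0.9, -0.5]
gripper_width: 0.995
gripper_force: 0.0
```

```bash
python3 -c "
from h import *
for i in range(3):
  capture('top')
t=capture('side');a=cv2.resize(t['pixels'][90:270,140:340],None,fx=3.3,fy=3.3,interpolation=2);cv2.imwrite('pics/c.png',a)
go(.4577,-.257,.0705)
"
```

```text
t 10.35 pos [ 0.4665 -0.2485  0.1896] F [0.86 1.12 0.69] M [ 0.001 -0.058 -0.026] w 1.001 gf 0.0
rot [ 0.     0.    -0.005] cm [ 0.02 -1.22 11.91]
```

View pics/c.png

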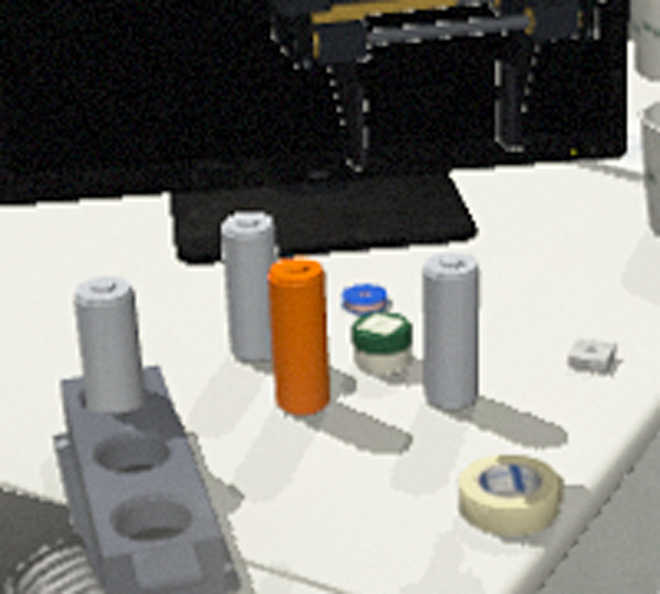

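The empty can stands upright in the plain bay (crop 108,345), and the near can (452,330) is below the gripper. I'll descend and grip it.

{"api": "arm_command", "payload": {"deltas": [[0,0,0,0,-1.2,2,-1],[0,0,0,0,-1.2,5,-1],[0,0,0,0,-1.2,8,-1],[0,0,0,0,-1.2,10.5,-1],[0,0,0,0,-1.2,11.9,-1],[0,0,0,0,-1.2,11.9,-1],[0,0,0,0,-1.2,11.9,1],[0,0,0,0,-1.2,11.9,1]]}}

```text
time_s: 11.02
tcp_pos: [0.4601, -0.2561, 0.0714]
ee_rot: [[-0.706, 0.708, 0.002], [0.708, 0.706, -0.001], [-0.002, 0.001, -1.0]]
wrist_force: [0.4, 0.2, -0.3]
gripper_width: 0.921
gripper_force: 0.0
```

{"api": "arm_command", "payload": {"deltas": [[0,0,0,0,0,0,1],[0,0,0,0,0,0,1],[0,0,0,0,0,0,1],[0,0,0,0,0,0,1],[0,0,0,0,0,0,1],[0,0,0,0,0,0,1],[0,0,0,0,0,0,1],[0,0,0,0,0,0,1]]}}

```text
time_s: 11.68
tcp_pos: [0.4585, -0.2563, 0.0707]
ee_rot: [[-0.705, 0.709, 0.0], [0.709, 0.705, -0.0], [-0.0, 0.0, -1.0]]
wrist_force: [0.2, -0.1, 1.3]
gripper_width: 0.406
gripper_force: 29.9
```

{"api": "arm_command", "payload": {"deltas": [[0,0,0,0,0,0,1],[0,0,0,0,0,0,1],[0,0,0,0,0,-2,1],[0,0,0,0,0,-5,1],[0,0,0,0,0,-8,1],[0,0,0,0,0,-11,1],[0,0,0,0,0,-12,1],[0,0,0,0,0,-12,1]]}}

```text
time_s: 12.35
tcp_pos: [0.4599, -0.2566, 0.1929]
ee_rot: [[-0.705, 0.709, 0.006], [0.709, 0.705, -0.001], [-0.005, 0.003, -1.0]]
wrist_force: [0.4, -0.5, -2.5]
gripper_width: 0.407
gripper_force: 29.9
```

```bash
python3 -c "
from h import *
F=[]
for i in range(6):
  capture('top');F.append(sense()['wrist_force'])
print(np.mean(F,0))
go(.5602,-.058,.2)
go(.5107,-.0085,.2)
"
```

```text
[-0.08885601  0.04523692 -2.15025536]
t 12.65 pos [ 0.4575 -0.2559  0.1885] F [-0.45 -0.52 -2.47] M [-0.084 -0.023 -0.031] w 0.406 gf 29.9
rot [-0.002 -0.004 -0.003] cm [ 6.8  21.23 -1.17]
t 12.65 pos [ 0.4575 -0.2559  0.1885] F [-0.45 -0.52 -2.47] M [-0.084 -0.023 -0.031] w 0.406 gf 29.9
rot [-0.002 -0.004 -0.003] cm [13.8  21.21 -1.14]
```

Near can: about 2.2 N, so it's the filled one and goes to the middle bay.

{"api": "arm_command", "payload": {"deltas": [[0,0,0,1.1,3.5,-1,1],[0,0,0,2.2,7,-1,1],[0,0,0,3.3,10.5,-1,1],[0,0,0,4.4,14,-1,1],[0,0,0,5.5,17.5,-1,1],[0,0,0,6.8,21.2,-1,1],[0,0,0,6.8,21.2,-1,1],[0,0,0,6.8,21.2,0.5,1]]}}

```text
time_s: 13.32
tcp_pos: [0.5635, -0.0563, 0.1867]
ee_rot: [[-0.708, 0.706, 0.004], [0.706, 0.708, -0.0], [-0.003, 0.003, -1.0]]
wrist_force: [1.0, -0.4, -2.5]
gripper_width: 0.406
gripper_force: 29.9
```

```bash
python3 -c "
from h import *
capture('top');capture('top');capture('top')
go(.5602,-.058,.126)
"
```

```text
t 13.47 pos [ 0.5596 -0.0585  0.1833] F [-0.9  -1.44 -1.  ] M [-0.122  0.011  0.058] w 0.404 gf 29.9
rot [-0.004 -0.003 -0.002] cm [-0.03  0.1   5.73]
```

{"api": "arm_command", "payload": {"deltas": [[0,0,0,0,0.1,2,1],[0,0,0,0,0.1,4,1],[0,0,0,0,0.1,5.2,1],[0,0,0,0,0.1,5.7,1],[0,0,0,0,0.1,5.7,1],[0,0,0,0,0.1,5.7,1]]}}

```text
time_s: 13.97
tcp_pos: [0.5621, -0.0583, 0.1291]
ee_rot: [[-0.705, 0.709, 0.001], [0.709, 0.705, -0.0], [-0.001, 0.0, -1.0]]
wrist_force: [0.8, -0.4, -2.4]
gripper_width: 0.409
gripper_force: 29.9
```

```bash
python3 -c "
from h import *
go(.5602,-.058,.105)
"
```

```text
t 13.97 pos [ 0.5621 -0.0583  0.1291] F [ 0.85 -0.45 -2.42] M [-0.091 -0.061  0.004] w 0.409 gf 29.9
rot [ 0.     0.001 -0.003] cm [ 0.15 -0.11  2.41]
```

{"api": "arm_command", "payload": {"deltas": [[0,0,0,0.1,-0.1,0.5,1],[0,0,0,0.1,-0.1,1,1],[0,0,0,0.1,-0.1,1.4,1],[0,0,0,0.1,-0.1,1.8,1],[0,0,0,0.1,-0.1,2.1,1],[0,0,0,0.1,-0.1,2.4,1],[0,0,0,0.1,-0.1,2.4,1],[0,0,0,0.1,-0.1,2.4,1]]}}

```text
time_s: 14.63
tcp_pos: [0.5602, -0.0579, 0.1044]
ee_rot: [[-0.705, 0.709, -0.0], [0.709, 0.705, -0.0], [0.0, -0.0, -1.0]]
wrist_force: [0.3, 0.5, -1.5]
gripper_width: 0.405
gripper_force: 29.9
```

```bash
python3 -c "
from h import *
go(.5602,-.058,.096)
"
```

```text
t 14.63 pos [ 0.5602 -0.0579  0.1044] F [ 0.3   0.48 -1.52] M [-0.109 -0.029  0.005] w 0.405 gf 29.9
rot [-0.    -0.    -0.003] cm [-0.01 -0.01  0.84]
```

{"api": "arm_command", "payload": {"deltas": [[0,0,0,0,0,0.2,1],[0,0,0,0,0,0.4,1],[0,0,0,0,0,0.6,1],[0,0,0,0,0,0.7,1],[0,0,0,0,0,0.8,1],[0,0,0,0,0,0.8,1]]}}

```text
time_s: 15.13
tcp_pos: [0.5601, -0.0579, 0.0963]
ee_rot: [[-0.705, 0.709, -0.0], [0.709, 0.705, -0.0], [0.0, -0.0, -1.0]]
wrist_force: [0.3, -0.5, -1.9]
gripper_width: 0.407
gripper_force: 29.9
```

{"api": "arm_command", "payload": {"deltas": [[0,0,0,0,0,0.1,1],[0,0,0,0,0,0.2,1],[0,0,0,0,0,0.3,1],[0,0,0,0,0,0.3,1]]}}

```text
time_s: 15.47
tcp_pos: [0.56, -0.0579, 0.0933]
ee_rot: [[-0.705, 0.709, -0.0], [0.709, 0.705, -0.0], [0.0, -0.0, -1.0]]
wrist_force: [-0.4, 0.3, -2.0]
gripper_width: 0.402
gripper_force: 29.9
```

{"api": "arm_command", "payload": {"deltas": [[0,0,0,0,0,0.1,1],[0,0,0,0,0,0.2,1],[0,0,0,0,0,0.2,1]]}}

```text
time_s: 15.72
tcp_pos: [0.5601, -0.0579, 0.0913]
ee_rot: [[-0.705, 0.709, -0.0], [0.709, 0.705, 0.0], [0.0, -0.0, -1.0]]
wrist_force: [0.0, -0.9, -2.7]
gripper_width: 0.404
gripper_force: 29.9
```

{"api": "arm_command", "payload": {"deltas": [[0,0,0,0,0,0.1,1],[0,0,0,0,0,0.1,1]]}}

```text
time_s: 15.88
tcp_pos: [0.5601, -0.0579, 0.0904]
ee_rot: [[-0.705, 0.709, -0.0], [0.709, 0.705, 0.0], [0.0, -0.0, -1.0]]
wrist_force: [-0.5, -0.1, -2.3]
gripper_width: 0.402
gripper_force: 29.9
```

{"api": "arm_command", "payload": {"deltas": [[0,0,0,0,0,0.1,1],[0,0,0,0,0,0.2,1],[0,0,0,0,0,0.2,1]]}}

```text
time_s: 16.13
tcp_pos: [0.5604, -0.0579, 0.0896]
ee_rot: [[-0.706, 0.709, 0.001], [0.709, 0.706, -0.0], [-0.001, 0.0, -1.0]]
wrist_force: [-2.2, 0.1, 3.2]
gripper_width: 0.408
gripper_force: 29.9
```

{"api": "arm_command", "payload": {"deltas": [[0,0,0,0,0,0.1,1],[0,0,0,0,0,0.2,1],[0,0,0,0,0,0.2,1]]}}

```text
time_s: 16.38
tcp_pos: [0.5604, -0.058, 0.0878]
ee_rot: [[-0.706, 0.709, 0.001], [0.709, 0.706, -0.0], [-0.001, 0.0, -1.0]]
wrist_force: [-1.7, -0.2, 4.0]
gripper_width: 0.404
gripper_force: 29.9
```

{"api": "arm_command", "payload": {"deltas": [[0,0,0,0,0,0.1,1],[0,0,0,0,0,0.2,1],[0,0,0,0,0,0.2,1]]}}

```text
time_s: 16.63
tcp_pos: [0.5605, -0.058, 0.0858]
ee_rot: [[-0.706, 0.709, 0.001], [0.709, 0.706, -0.0], [-0.001, 0.0, -1.0]]
wrist_force: [-1.6, 0.7, 5.0]
gripper_width: 0.403
gripper_force: 29.9
```

{"api": "arm_command", "payload": {"deltas": [[0,0,0,0,0,0.1,1],[0,0,0,0,0,0.2,1],[0,0,0,0,0,0.2,1]]}}

```text
time_s: 16.88
tcp_pos: [0.5604, -0.058, 0.0838]
ee_rot: [[-0.706, 0.709, 0.001], [0.709, 0.706, -0.0], [-0.001, 0.0, -1.0]]
wrist_force: [-2.3, -0.1, 5.9]
gripper_width: 0.407
gripper_force: 29.9
```

{"api": "arm_command", "payload": {"deltas": [[0,0,0,0,0,0.1,1],[0,0,0,0,0,0.2,1],[0,0,0,0,0,0.2,1]]}}

```text
time_s: 17.13
tcp_pos: [0.5606, -0.058, 0.0825]
ee_rot: [[-0.706, 0.708, 0.001], [0.708, 0.706, -0.001], [-0.001, 0.0, -1.0]]
wrist_force: [-3.7, 0.2, 9.8]
gripper_width: 0.405
gripper_force: 29.9
```

{"api": "arm_command", "payload": {"deltas": [[0,0,0,0,0,0.1,1],[0,0,0,0,0,0.2,1],[0,0,0,0,0,0.2,1]]}}

```text
time_s: 17.38
tcp_pos: [0.5609, -0.0583, 0.0824]
ee_rot: [[-0.706, 0.708, 0.002], [0.708, 0.706, -0.001], [-0.002, 0.0, -1.0]]
wrist_force: [-6.5, 1.1, 18.9]
gripper_width: 0.41
gripper_force: 30.0
```

{"api": "arm_command", "payload": {"deltas": [[0,0,0,0,0,0.1,1],[0,0,0,0,0,0.2,1],[0,0,0,0,0,0.2,1]]}}

```text
time_s: 17.63
tcp_pos: [0.5612, -0.0586, 0.0822]
ee_rot: [[-0.707, 0.707, 0.003], [0.707, 0.707, -0.002], [-0.004, 0.0, -1.0]]
wrist_force: [-9.4, -0.2, 27.1]
gripper_width: 0.405
gripper_force: 30.0
```

The middle cup has bottomed at TCP z = 0.0823, with 27 N and no further motion. Releasing.

{"api": "arm_command", "payload": {"deltas": [[0,0,0,0,0,-0.3,1],[0,0,0,0,0,-0.4,1],[0,0,0,0,0,-0.4,-1],[0,0,0,0,0,-0.4,-1],[0,0,0,0,0,-0.4,-1],[0,0,0,0,0,-0.4,-1],[0,0,0,0,0,-0.4,-1],[0,0,0,0,0,-0.4,-1]]}}

```text
time_s: 18.3
tcp_pos: [0.5601, -0.0578, 0.0801]
ee_rot: [[-0.705, 0.709, -0.001], [0.709, 0.705, -0.0], [0.0, -0.001, -1.0]]
wrist_force: [0.2, -0.1, 0.0]
gripper_width: 0.775
gripper_force: 0.0
```

```bash
python3 -c "
from h import *
go(.6055,-.2549,.19)
"
```

```text
t 18.3 pos [ 0.5601 -0.0578  0.0801] F [ 0.17 -0.12  0.  ] M [-0.063 -0.049  0.05 ] w 0.775 gf 0.0
rot [-0.001 -0.    -0.003] cm [-17.17 -10.68 -10.99]
```

{"api": "arm_command", "payload": {"deltas": [[0,0,0,0,0,-4,-1],[0,0,0,0,0,-8,-1],[0,0,0,-0.5,-0.3,-11,-1],[0,0,0,-3.9,-2.4,-11,-1],[0,0,0,-7.3,-4.5,-11,-1],[0,0,0,-10.7,-6.6,-11,-1],[0,0,0,-14.1,-8.7,-11,-1],[0,0,0,-17.1,-10.6,-11,-1]]}}

```text
time_s: 18.97
tcp_pos: [0.6058, -0.256, 0.1903]
ee_rot: [[-0.705, 0.709, -0.0], [0.709, 0.705, -0.0], [0.0, -0.0, -1.0]]
wrist_force: [1.1, 0.0, -0.1]
gripper_width: 0.997
gripper_force: 0.0
```

```bash
python3 -c "
from h import *
for i in range(3):
  capture('top')
t=capture('side');a=cv2.resize(t['pixels'][90:270,140:340],None,fx=3.3,fy=3.3,interpolation=2);cv2.imwrite('pics/d.png',a)
go(.6055,-.2549,.0705)
"
```

```text
t 19.17 pos [ 0.6051 -0.2547  0.1895] F [ 0.25  0.76 -0.39] M [-0.008  0.013  0.072] w 1.0 gf 0.0
rot [-0.001 -0.002 -0.005] cm [-0.06  0.02 11.9 ]
```

View pics/d.png

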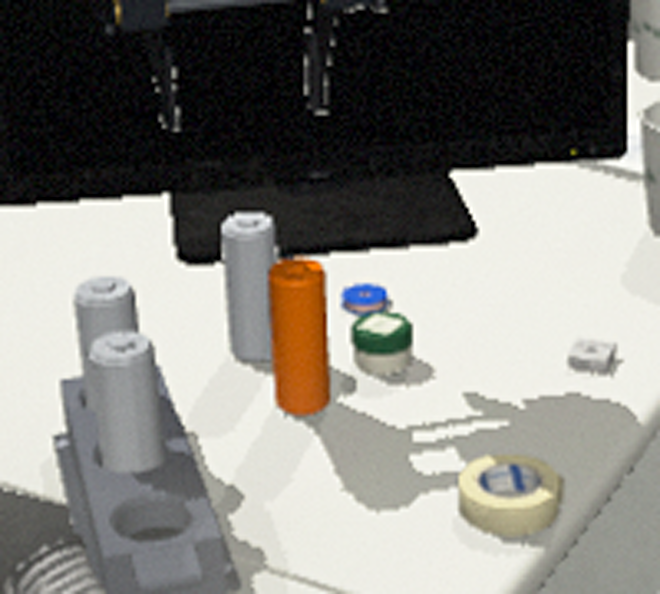

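Two cans are seated and the silver far can (crop 250,285) is next, with the orange look-alike (300,335) in front of it. I'll descend on the silver one.

{"api": "arm_command", "payload": {"deltas": [[0,0,0,0,0,2,-1],[0,0,0,0,0,5,-1],[0,0,0,0,0,8,-1],[0,0,0,0,0,10.5,-1],[0,0,0,0,0,11.9,-1],[0,0,0,0,0,11.9,-1],[0,0,0,0,0,11.9,1],[0,0,0,0,0,11.9,1]]}}

```text
time_s: 19.83
tcp_pos: [0.6067, -0.2532, 0.0732]
ee_rot: [[-0.706, 0.708, 0.002], [0.708, 0.706, -0.001], [-0.002, 0.001, -1.0]]
wrist_force: [0.0, 0.4, 1.1]
gripper_width: 0.919
gripper_force: 0.0
```

{"api": "arm_command", "payload": {"deltas": [[0,0,0,0,0,0,1],[0,0,0,0,0,0,1],[0,0,0,0,0,0,1],[0,0,0,0,0,0,1],[0,0,0,0,0,0,1],[0,0,0,0,0,0,1],[0,0,0,0,0,0,1],[0,0,0,0,0,0,1]]}}

```text
time_s: 20.5
tcp_pos: [0.6056, -0.2539, 0.0716]
ee_rot: [[-0.705, 0.709, 0.0], [0.709, 0.705, -0.0], [-0.0, 0.0, -1.0]]
wrist_force: [0.3, -0.3, 1.3]
gripper_width: 0.407
gripper_force: 30.0
```

{"api": "arm_command", "payload": {"deltas": [[0,0,0,0,0,0,1],[0,0,0,0,0,0,1],[0,0,0,0,0,-2,1],[0,0,0,0,0,-5,1],[0,0,0,0,0,-8,1],[0,0,0,0,0,-11,1],[0,0,0,0,0,-13,1],[0,0,0,0,0,-13,1]]}}

```text
time_s: 21.17
tcp_pos: [0.6075, -0.2545, 0.206]
ee_rot: [[-0.705, 0.709, 0.008], [0.709, 0.706, -0.002], [-0.007, 0.004, -1.0]]
wrist_force: [0.9, -0.6, -3.4]
gripper_width: 0.408
gripper_force: 30.0
```

```bash
python3 -c "
from h import *
F=[]
for i in range(6):
  capture('top');F.append(sense()['wrist_force'])
print(np.mean(F,0))
go(.5107,-.0085,.2)
"
```

```text
[-0.15042804  0.19943869 -5.38717056]
t 21.47 pos [ 0.6043 -0.2534  0.1984] F [ 0.07  0.49 -5.52] M [-0.098 -0.057 -0.026] w 0.403 gf 30.0
rot [-0.003 -0.005 -0.003] cm [23.97 10.63 -0.07]
```

Far can: about 5 N, the solid dummy, so it goes to the tab bay.

{"api": "arm_command", "payload": {"deltas": [[0,0,0,3.5,1.5,-1,1],[0,0,0,7,3,-1,1],[0,0,0,10.5,4.6,-1,1],[0,0,0,14,6.2,-1,1],[0,0,0,17.5,7.8,-1,1],[0,0,0,21,9.3,-1,1],[0,0,0,24,10.6,-1,1],[0,0,0,24,10.6,-1,1]]}}

```text
time_s: 22.13
tcp_pos: [0.5088, -0.005, 0.2105]
ee_rot: [[-0.709, 0.706, -0.003], [0.706, 0.709, 0.001], [0.003, -0.001, -1.0]]
wrist_force: [0.2, -0.0, -5.1]
gripper_width: 0.403
gripper_force: 30.0
```

```bash
python3 -c "
from h import *
for i in range(4): capture('top')
go(.5107,-.0085,.128)
"
```

```text
t 22.33 pos [ 0.5115 -0.0093  0.211 ] F [ 0.1  -0.11 -5.13] M [-0.107 -0.077  0.01 ] w 0.404 gf 30.0
rot [-0.001 -0.    -0.003] cm [0.11 0.01 8.3 ]
```

{"api": "arm_command", "payload": {"deltas": [[0,0,0,0.1,0,2.5,1],[0,0,0,0.1,0,5,1],[0,0,0,0.1,0,7,1],[0,0,0,0.1,0,8,1],[0,0,0,0.1,0,8.2,1],[0,0,0,0.1,0,8.2,1],[0,0,0,0.1,0,8.2,1]]}}

```text
time_s: 22.92
tcp_pos: [0.5121, -0.0085, 0.1306]
ee_rot: [[-0.705, 0.709, 0.002], [0.709, 0.705, 0.0], [-0.002, 0.002, -1.0]]
wrist_force: [0.8, -0.5, -4.4]
gripper_width: 0.406
gripper_force: 30.0
```

```bash
python3 -c "
from h import *
capture('top')
go(.5107,-.0085,.105)
"
```

```text
t 22.97 pos [ 0.5121 -0.0083  0.1309] F [ 0.15  0.85 -4.12] M [-0.095  0.007 -0.046] w 0.407 gf 30.0
rot [ 0.002  0.002 -0.003] cm [ 0.09 -0.12  2.59]
```

{"api": "arm_command", "payload": {"deltas": [[0,0,0,0.1,-0.1,0.5,1],[0,0,0,0.1,-0.1,1,1],[0,0,0,0.1,-0.1,1.4,1],[0,0,0,0.1,-0.1,1.8,1],[0,0,0,0.1,-0.1,2.1,1],[0,0,0,0.1,-0.1,2.4,1],[0,0,0,0.1,-0.1,2.4,1],[0,0,0,0.1,-0.1,2.4,1]]}}

```text
time_s: 23.63
tcp_pos: [0.5094, -0.0082, 0.1054]
ee_rot: [[-0.705, 0.709, -0.0], [0.709, 0.705, -0.0], [0.0, -0.0, -1.0]]
wrist_force: [0.6, -0.0, -4.4]
gripper_width: 0.41
gripper_force: 30.0
```

```bash
python3 -c "
from h import *
go(.5107,-.0085,.098)
"
```

```text
t 23.63 pos [ 0.5094 -0.0082  0.1054] F [ 0.6  -0.05 -4.36] M [-0.046 -0.012  0.012] w 0.41 gf 30.0
rot [-0.    -0.    -0.003] cm [-0.11  0.07  0.74]
```

{"api": "arm_command", "payload": {"deltas": [[0,0,0,-0.1,0.1,0.2,1],[0,0,0,-0.1,0.1,0.4,1],[0,0,0,-0.1,0.1,0.6,1],[0,0,0,-0.1,0.1,0.8,1],[0,0,0,-0.1,0.1,0.8,1]]}}

```text
time_s: 24.05
tcp_pos: [0.5104, -0.0083, 0.097]
ee_rot: [[-0.705, 0.709, -0.001], [0.709, 0.705, -0.0], [0.001, -0.001, -1.0]]
wrist_force: [-1.5, -0.0, -5.5]
gripper_width: 0.407
gripper_force: 30.0
```

{"api": "arm_command", "payload": {"deltas": [[0,0,0,0,0,0.1,1],[0,0,0,0,0,0.2,1],[0,0,0,0,0,0.3,1],[0,0,0,0,0,0.3,1]]}}

```text
time_s: 24.38
tcp_pos: [0.5107, -0.0083, 0.0943]
ee_rot: [[-0.705, 0.709, -0.0], [0.709, 0.705, -0.0], [0.0, -0.0, -1.0]]
wrist_force: [1.1, 0.3, -5.1]
gripper_width: 0.406
gripper_force: 30.0
```

{"api": "arm_command", "payload": {"deltas": [[0,0,0,0,0,0.1,1],[0,0,0,0,0,0.2,1],[0,0,0,0,0,0.2,1]]}}

```text
time_s: 24.63
tcp_pos: [0.5109, -0.0082, 0.0926]
ee_rot: [[-0.705, 0.709, 0.0], [0.709, 0.705, -0.0], [-0.0, 0.0, -1.0]]
wrist_force: [0.2, 0.0, -4.1]
gripper_width: 0.405
gripper_force: 30.0
```

{"api": "arm_command", "payload": {"deltas": [[0,0,0,0,0,0.1,1],[0,0,0,0,0,0.2,1],[0,0,0,0,0,0.2,1]]}}

```text
time_s: 24.88
tcp_pos: [0.5111, -0.0082, 0.0913]
ee_rot: [[-0.706, 0.709, 0.001], [0.709, 0.706, -0.0], [-0.001, 0.0, -1.0]]
wrist_force: [-1.9, -0.4, 3.9]
gripper_width: 0.404
gripper_force: 30.0
```

{"api": "arm_command", "payload": {"deltas": [[0,0,0,0,0,0.1,1],[0,0,0,0,0,0.2,1],[0,0,0,0,0,0.3,1],[0,0,0,0,0,0.3,1]]}}

```text
time_s: 25.22
tcp_pos: [0.511, -0.0082, 0.0876]
ee_rot: [[-0.705, 0.709, 0.001], [0.709, 0.705, 0.0], [-0.0, 0.0, -1.0]]
wrist_force: [-1.8, 0.1, 3.5]
gripper_width: 0.406
gripper_force: 30.0
```

{"api": "arm_command", "payload": {"deltas": [[0,0,0,0,0,0.1,1],[0,0,0,0,0,0.2,1],[0,0,0,0,0,0.2,1]]}}

```text
time_s: 25.47
tcp_pos: [0.511, -0.0082, 0.0854]
ee_rot: [[-0.705, 0.709, 0.0], [0.709, 0.705, 0.0], [-0.0, 0.0, -1.0]]
wrist_force: [-1.7, 0.1, 2.4]
gripper_width: 0.406
gripper_force: 30.0
```

{"api": "arm_command", "payload": {"deltas": [[0,0,0,0,0,0.1,1],[0,0,0,0,0,0.2,1],[0,0,0,0,0,0.2,1]]}}

```text
time_s: 25.72
tcp_pos: [0.5113, -0.0083, 0.085]
ee_rot: [[-0.706, 0.708, 0.001], [0.708, 0.706, -0.001], [-0.001, 0.0, -1.0]]
wrist_force: [-3.5, 0.0, 13.9]
gripper_width: 0.406
gripper_force: 30.0
```

{"api": "arm_command", "payload": {"deltas": [[0,0,0,0,0,0.1,1],[0,0,0,0,0,0.2,1],[0,0,0,0,0,0.2,1]]}}

```text
time_s: 25.97
tcp_pos: [0.5117, -0.0084, 0.0849]
ee_rot: [[-0.706, 0.708, 0.002], [0.708, 0.706, -0.001], [-0.002, 0.001, -1.0]]
wrist_force: [-8.1, -0.9, 24.8]
gripper_width: 0.408
gripper_force: 30.0
```

The tab cup has bottomed at 0.085. Release, rise and look.

{"api": "arm_command", "payload": {"deltas": [[0,0,0,0,0,-0.2,1],[0,0,0,0,0,-0.3,1],[0,0,0,0,0,-0.3,-1],[0,0,0,0,0,-0.3,-1],[0,0,0,0,0,-0.3,-1],[0,0,0,0,0,-0.3,-1],[0,0,0,0,0,-0.3,-1],[0,0,0,0,0,-0.3,-1]]}}

```text
time_s: 26.63
tcp_pos: [0.5108, -0.0082, 0.0842]
ee_rot: [[-0.705, 0.709, -0.0], [0.709, 0.705, -0.0], [0.0, -0.0, -1.0]]
wrist_force: [-0.5, -0.3, 0.5]
gripper_width: 0.772
gripper_force: 0.0
```

{"api": "arm_command", "payload": {"deltas": [[0,0,0,0,0,-3,-1],[0,0,0,0,0,-6,-1],[0,0,0,0,0,-9,-1],[0,0,0,0,0,-12,-1],[0,0,0,0,0,-14,-1],[0,0,0,0,0,-14,-1],[0,0,0,0,0,-14,-1]]}}

```text
time_s: 27.22
tcp_pos: [0.5112, -0.008, 0.2256]
ee_rot: [[-0.705, 0.709, 0.003], [0.709, 0.705, 0.001], [-0.001, 0.003, -1.0]]
wrist_force: [0.3, 0.1, -0.6]
gripper_width: 0.995
gripper_force: 0.0
```

```bash
python3 -c "
from h import *
t=capture('side');a=cv2.resize(t['pixels'][110:290,140:340],None,fx=3.3,fy=3.3,interpolation=2);cv2.imwrite('pics/e.png',a)
for n,b,z in(('plain',(.6097,-.1075),.086),('mid',(.5602,-.058),.0823),('tab',(.5107,-.0085),.085)): print(n,((proj(t,[*b,z-.071+.1])[0]-[140,110])*3.3).round())
go(.5107,-.0085,.105)
"
```

```text
plain [100. 214.]
mid [117. 272.]
tab [135. 327.]
t 27.27 pos [ 0.5104 -0.0082  0.2243] F [-0.31 -1.04 -1.6 ] M [-0.086  0.008 -0.036] w 1.0 gf 0.0
rot [ 0.    -0.001 -0.003] cm [-5.000e-02 -1.000e-02  1.193e+01]
```

View pics/e.png

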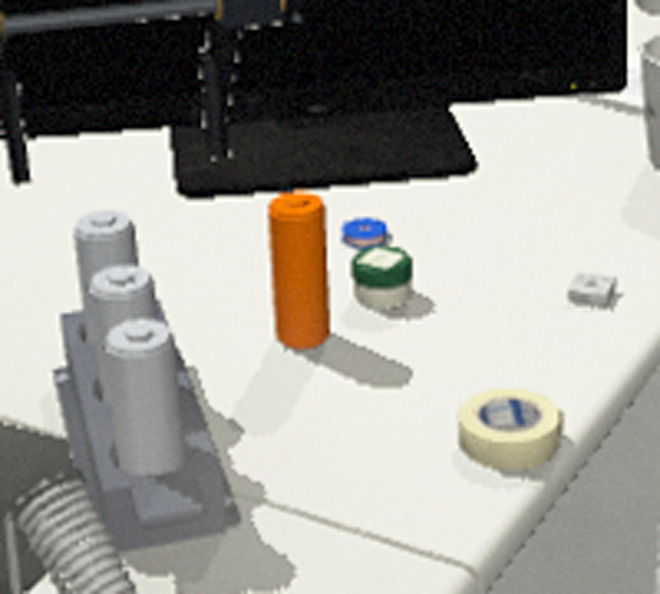

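All three cans stand upright in the bays at the heights I expected. Plain is at crop (105,218), mid at (123,278) and tab at (139,332). Nothing else has moved and the gripper is clear.

```bash
python3 -c "
from station import finish_job
print(finish_job())"
```

```text
the job is handed in; nothing more can be done
None
```

The job is handed in: the solid can is in the tab bay, the filled one in the middle and the empty one in the plain end, each pushed to its stop (largest wrist force read about 27 N) and released at about 27 s.

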